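Close the parts box that a tall jar keeps open

TASK

The lid of the open grey parts box cannot seat because a sample jar stands in the box and sticks up past the fill line. Take that jar out and stand it upright on the bench beside the box, never tipping it over, then put the grey lid with the bridge handle on the box so that it lies flush on the rim all round, with the nozzle cassette still inside.

Things in the scene. Friction and masses are not known exactly. Their poses are not given: they have to be found in the camera images.
- parts_box: Open grey parts box, loose, 136 (x) x 186 (y) x 50 mm over its rim flange; inside 116 x 166 mm, walls and floor 4 mm. Origin: centre of the underside; x along the short side, y the long side, z up; rim top at z = 50 mm. A white fill line runs inside, 10 mm below the rim; things standing above it keep the lid from seating. The bench about x 0.53, y 0.45 m is always clear.
- lid_grip (a point): Grey lid (0.15 kg) lying right side up: plate 152 (x) x 202 (y) x 6 mm, under it a plug 92 x 142 x 6 mm that drops into the box with 12 mm play all round. The point is mid-bar of the black bridge handle: bar 16 mm wide (x), 104 long (y), 16 high; 38 mm above the plug's underside, 26 above the plate's top. Seated, it is 82 mm above the box's underside. Either way round fits.
- jar_center (a point): Clear sample jar (0.06 kg) with a yellow screw cap, shut, 47 mm across, 80 mm tall, upright on the box's floor (a like jar stands outside the box: not that one). The point is its centre, 40 mm above its foot; z up. The cap is the top 14 mm, its middle 33 mm above the point, clear above the rim: grip it there, fingers have little room inside the box.
- cassette_center (a point): Black and blue nozzle cassette, 32 x 110 x 34 mm, lying in the box along its long side, below the fill line; it stays there. The point is its centre, half-way up.
Mind the look-alikes: they are no part of the job. What is shaped like the part that bears jar_center but brown is not meant.

How it is judged (in metres and radians):
On the way:
1. the jar is out of the box, released and standing upright on the bench (height (world z) of jar_center between 0.034 and 0.046 m and angle between jar_center's own z axis and vertical below 0.15 rad and contact force between the fingers and jar below 0.1 N and (x of jar_center in the frame of parts_box above 0.085 m or x of jar_center in the frame of parts_box below -0.085 m or y of jar_center in the frame of parts_box above 0.11 m or y of jar_center in the frame of parts_box below -0.11 m)), for 0.2 s.
At the end, for the whole second after the job is handed in: The lid lies flush on the box rim (height within 3 mm, level within 3 degrees, within 20 mm of centre, long sides within 17 degrees), the box level on the bench with the cassette inside, the jar upright (within 8 degrees) on the bench outside the box; all at rest (all of step 1 and horizontal distance between lid_grip and parts_box below 0.02 m and z of lid_grip in the frame of parts_box between 0.078 and 0.085 m and angle between each of lid_grip, parts_box's own z axis and vertical below 0.06 rad and height (world z) of parts_box below 0.008 m and angle between the y axis of lid_grip and the y axis of parts_box, either way round below 0.3 rad and horizontal distance between cassette_center and parts_box below 0.065 m and height (world z) of cassette_center below 0.04 m and linear speed of each of jar, box_lid, parts_box below 0.02 m/s); the robot touches nothing.
It fails at once if the jar is tipped over (more than 45 degrees) (angle between jar_center's own z axis and vertical above 0.8 rad).
It also fails if it takes over 58 s, if anything falls off the work surface, if the arm or the gripper's body presses on something with over 40 N, if the wrist force passes 120 N, or if a joint passes its speed limit or range.

ROBOT

A 7-joint arm with a two-finger parallel gripper is mounted at the origin on a cart in front of the work surface, level with it; the furniture and walls round the work are solid. World frame = base frame: x ahead of the robot, y to its left, z up, the work surface at z = 0. Lengths are in mm, angles in rad, forces in N, time in s.
With the tool pointing down it reaches from about 350 to 900 mm from the base axis. Payload 19.9 kg.
Tool frame: the origin (TCP) lies on the mounting face of the last link; the fingertips stand 173 mm ahead of it and the grasp point (between the pads) lies 155 mm ahead of it; x points along the fingers, y is the direction in which the jaws open and shut, and the axes are right-handed (so a half turn about x gives the same grasp; the last joint's range is limited). The gripper opens to 85 mm and grips with 20 to 120 N. Pads are 22 mm wide; open, the fingers measure 114 mm over their backs; the gripper's body (76 mm by 85 mm) begins 54 mm behind the grasp point. The pads swing forward as they close: fully open they stand 13 mm farther back than shut.
Start: joints at [-1.266, 0.417, -0.01, 1.614, 0.005, 1.111, -0.053], TCP at [211.83, 588.002, 404.66] pointing down, gripper open.
Joint ranges: [-2.81, 2.81], [-0.39, 2.02], [-1.27, 1.25], [0.06, 2.57], [-1.19, 4.33], [0.19, 2], [-2.82, 2.82]. Speed limits (rad/s): [1.89, 1.89, 2.39, 2.39, 3.01, 3.01, 3.01].

INTERFACE

Orientations are given as [roll, pitch, yaw] about the fixed x, y, z axes, in that order (R = Rz(yaw) Ry(pitch) Rx(roll)).
In Python, from workcell import env gives the robot as it stands. The module is installed in compiled form; this text tells all that it offers.
- The arm moves only by the tool drive_tool, never from a script. Its argument "plan" is one flat list of numbers, 5 for each row, row after row: the finger opening in mm, from 0 to 85.4, then the shift along the tool's x, y, z in mm, then the turn about the tool's x in units of 5 degrees (1.0 is 5 degrees). In form: [fingers, dx, dy, dz, twist, fingers, dx, dy, dz, twist, ...]. A call has 1 to 10 rows; each row shifts and turns the pose as measured when the row begins, along the tool's axes as they then stand; what a row does not reach is not made up. A row lasts 1/10 s, in which the tool goes at most 50 mm and 8.59 degrees, less where a joint would pass 70% of its speed; a pose out of reach is approached as far as the arm can. A call is refused whole if a number of a shift passes 50 or a number of a turn 1, either way. A call with a gripper value outside its range is refused whole. The fingers move at their own pace and stop on an object; the grip force is fixed at half the most. Time passes only in rows, so rows that do not move let the fingers close. It gives the time, the measured TCP pose, the force and the opening at its end, in the units of the state.
- env.state(): the state, without advancing time (a new reading comes with each control period).
- env.get_image(name): name is "side" or "top"; returns a dict with "pixels" (420x560x3 uint8, red, green, blue), "K" (3x3 intrinsics, pixels), "extrinsics" (4x4, takes a point from world to camera coordinates). Camera axes: x right, y down, z forward; pixel columns grow to the right and rows downward; lengths in mm; the calibration is good to about 2 mm. A picture is of the moment at which its call begins. There is no depth.
- env.hand_in(): hands the job in, once; it reports no verdict.
The state is a dict: "clock": time; "q": joint angles; "qd": joint speeds; "tau": joint torques, N m; "tool_pos": TCP position; "tcp_rot": TCP orientation; "force": force on the tool from outside, world axes, zero at the start; "ft_torque": the same for the moment, N m; "finger_gap": finger opening in mm.
Only numpy, scipy, OpenCV 4.12 (cv2) and the standard library are available. Lean on these libraries where they do the work, as an engineer would, in place of code of your own. Each camera call takes 0.05 s, during which the arm holds its last target.

## Working session

There is one attempt and no reset: what is moved stays moved. The work goes in short steps, Python scripts to look and compute and a tool call to move; the robot and the scene stay as the last step left them, time stands still between calls to the robot, and variables do not carry over. Pictures are saved under pics/ and viewed, and the job is handed in when it is done.

Besides the shell and the picture viewer there is one more tool, called in YAML: its name, and indented under it one key for each argument. drive_tool: Moves the arm, as the interface text tells. Its arguments: {"type":"object","properties":{"plan":{"type":"array","items":{"type":"number"}}},"required":["plan"]}

```bash
mkdir -p pics; python3 - <<'E'
from workcell import env
import cv2,json,numpy as np
s=env.state()
print({k:np.round(v,3).tolist() for k,v in s.items()})
for n in("side","top"):
    d=env.get_image(n); cv2.imwrite(f"pics/{n}0.png",d["pixels"][:,:,::-1]); np.savez(f"{n}0.npz",**d)
    print(n,np.round(d["K"],2).tolist(),np.round(d["extrinsics"],4).tolist())
E
```

```text
{'clock': 0.0, 'q': [-1.267, 0.418, -0.01, 1.614, 0.005, 1.111, -0.053], 'qd': [0.0, -0.001, 0.001, 0.002, 0.001, 0.0, -0.0], 'tau': [-0.0, -86.444, 0.679, -43.492, 0.019, 0.007, 0.0], 'tool_pos': [211.745, 587.895, 404.045], 'tcp_rot': [-1.51, 1.57, -1.856], 'force': [-0.321, -0.29, -0.433], 'ft_torque': [-0.036, -0.01, 0.006], 'finger_gap': 85.455}
side [[484.28, 0.0, 283.98], [0.0, 484.28, 210.52], [0.0, 0.0, 1.0]] [[-0.9724, -0.233, 0.0107, 521.8167], [-0.1041, 0.3926, -0.9138, 88.641], [0.2087, -0.8897, -0.4061, 908.9731], [0.0, 0.0, 0.0, 1.0]]
top [[486.49, 0.0, 281.49], [0.0, 486.49, 214.67], [0.0, 0.0, 1.0]] [[-0.0203, -0.9998, -0.0062, 44.4032], [-0.9789, 0.0212, -0.2032, 540.2529], [0.2033, 0.0019, -0.9791, 1052.1713], [0.0, 0.0, 0.0, 1.0]]
```

View pics/side0.png

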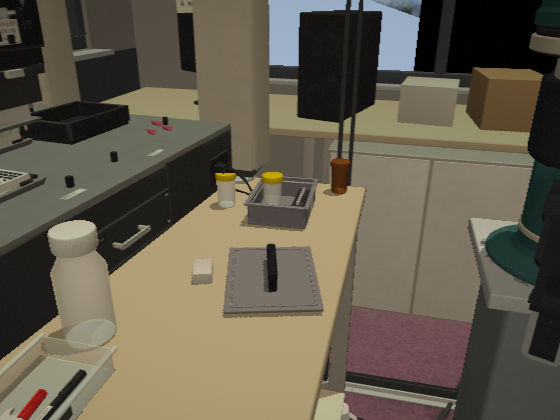

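View pics/top0.png

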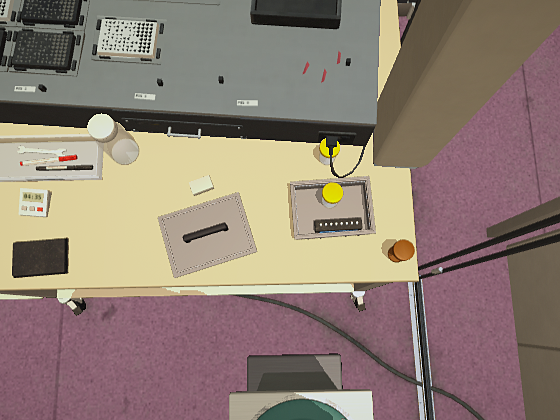

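The picture shows three lookalikes: a yellow-cap jar inside the box (top 333,192; side 273,178), a yellow-cap jar outside (top 330,147; side 226,178) and a brown jar (top 402,250; side 340,175). The one in the box is the target. Next, a close crop and the measurements.

```bash
cat > h.py <<'E'
import numpy as np,cv2
from scipy.spatial.transform import Rotation as Ro
def ray(d,uv):
    K,E=d["K"],d["extrinsics"];R,t=E[:3,:3],E[:3,3]
    v=R.T@np.linalg.solve(K,[uv[0],uv[1],1.]);return -R.T@t,v/np.linalg.norm(v)
def onz(d,uv,z):
    c,v=ray(d,uv);return c+v*(z-c[2])/v[2]
def tri(d1,u1,d2,u2):
    A=[];b=[]
    for d,u in((d1,u1),(d2,u2)):
        c,v=ray(d,u);P=np.eye(3)-np.outer(v,v);A.append(P);b.append(P@c)
    x=np.linalg.solve(sum(A),sum(b));return x,[np.linalg.norm(P@x-q) for P,q in zip(A,b)]
def proj(d,p):
    E=d["extrinsics"];q=d["K"]@(E[:3,:3]@np.array(p,float)+E[:3,3]);return q[:2]/q[2]
def blobs(m,amin=30):
    n,l,s,c=cv2.connectedComponentsWithStats(m.astype(np.uint8));
    return [(s[i].tolist(),c[i].round(1).tolist()) for i in range(1,n) if s[i,4]>amin]
E
python3 - <<'E'
from h import *
D={n:dict(np.load(n+"0.npz")) for n in("side","top")}
for n,d in D.items():
    h=cv2.cvtColor(d["pixels"],cv2.COLOR_RGB2HSV)
    m=(h[...,0]>20)&(h[...,0]<32)&(h[...,1]>200)&(h[...,2]>120)
    print(n,blobs(m))
t=D["top"]["pixels"][:,:,::-1];s=D["side"]["pixels"][:,:,::-1]
a=cv2.resize(t[130:290,140:420],None,fx=2.8,fy=2.8,interpolation=cv2.INTER_CUBIC)
b=cv2.resize(s[160:320,200:360],None,fx=3.6,fy=3.6,interpolation=cv2.INTER_CUBIC)
cv2.imwrite("pics/ct.png",a);cv2.imwrite("pics/cs.png",b)
from scipy.spatial.transform import Rotation as Ro
print(Ro.from_euler("xyz",[-1.51,1.57,-1.856]).as_matrix().round(3))
E
```

```text
side [([215, 173, 21, 9, 143], [225.1, 176.3]), ([262, 172, 21, 12, 208], [271.9, 177.3])]
top [([320, 139, 10, 19, 117], [324.1, 148.7]), ([332, 141, 8, 17, 70], [335.8, 149.7]), ([322, 183, 21, 21, 343], [332.1, 192.6])]
[[-0.     0.339  0.941]
 [-0.001  0.941 -0.339]
 [-1.    -0.001  0.   ]]
```

View pics/ct.png

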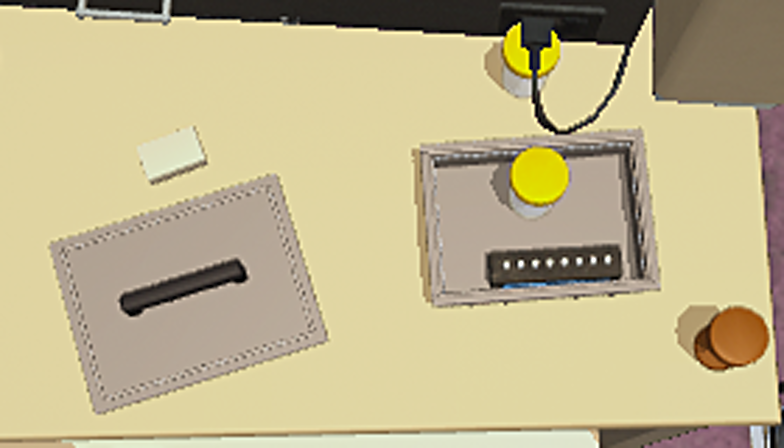

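View pics/cs.png

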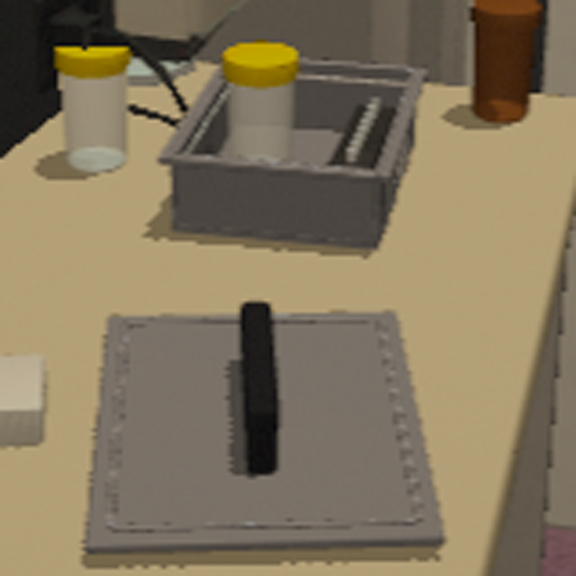

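```bash
python3 - <<'E'
from h import *
D={n:dict(np.load(n+"0.npz")) for n in("side","top")}
S,T=D["side"],D["top"]
def ct(x,y):return(140+x/2.8-.3,130+y/2.8-.3)
def cs(x,y):return(200+x/3.6-.35,160+y/3.6-.35)
print("cap tri",tri(T,(332.1,192.6),S,(272,177.8)))
print("cap top at84",onz(T,(332.5,192.9),82))
print("cable",tri(T,(340.7,177),S,(251,193)),tri(T,ct(535,80),S,cs(85,35)))
print("other jar",onz(T,ct(531,50),80))
def quad(n,pts,z):
    P=np.array([onz(T,ct(*p),z) for p in pts]);print(n,P[:,:2].round(0).tolist(),"c",P.mean(0).round(1),
     "sides",[round(float(np.linalg.norm(P[i]-P[i-1]))) for i in range(4)])
    for i in(0,2):pass
    e=(P[0]-P[1])+(P[3]-P[2]); print("long yaw(deg)",np.degrees(np.arctan2(-e[0],e[1])))
# order: TL,TR,BR,BL in top
quad("box",[(415,148),(641,129),(661,290),(432,306)],50)
quad("lid",[(51,243),(277,174),(328,341),(98,413)],12)
print("side lid", [onz(S,cs(*p),12)[:2].round(0).tolist() for p in [(110,313),(395,312),(442,540),(87,545)]])
print("side box rim", [onz(S,cs(*p),50)[:2].round(0).tolist() for p in [(195,63),(427,70),(390,175),(160,158)]])
for n,d in D.items():
    h=cv2.cvtColor(d["pixels"],cv2.COLOR_RGB2HSV);m=h[...,2]<75
    print(n,[b for b in blobs(m) if (n=="top" and 150<b[1][0]<390 and 190<b[1][1]<260) or (n=="side" and 220<b[1][0]<330 and 180<b[1][1]<300)])
m=(cv2.cvtColor(T["pixels"],cv2.COLOR_RGB2HSV)[...,2]<75);l=cv2.connectedComponents(m.astype(np.uint8))[1]
k=l[233,205];print(k, cv2.minAreaRect(np.argwhere(l==k)[:,::-1].astype(np.float32)))
print("handle ends",onz(T,ct(130,301),38),onz(T,ct(238,270),38))
E
```

```text
cap tri (array([584.99906105, -82.28460744,  74.54533189]), [np.float64(0.5260765795798287), np.float64(0.5260765795798262)])
cap top at84 [582.93529371 -82.28432738  82.        ]
cable (array([ 639.67161265, -109.54350507,   21.11082096]), [np.float64(2.6601337536549767), np.float64(2.660133753654983)]) (array([680.38057884, -78.1839838 ,  82.3246251 ]), [np.float64(16.001878042978383), np.float64(16.001878042978166)])
other jar [690.56999554 -79.72877582  80.        ]
box [[618.0, 17.0], [630.0, -171.0], [495.0, -180.0], [485.0, 6.0]] c [557.  -82.2  50. ] sides [133, 188, 136, 186]
long yaw(deg) 3.269070338188796
lid [[552.0, 326.0], [608.0, 135.0], [464.0, 92.0], [408.0, 283.0]] c [507.9 209.   12. ] sides [150, 200, 150, 198]
long yaw(deg) 16.314483969390057
side lid [[608.0, 136.0], [464.0, 97.0], [407.0, 291.0], [550.0, 331.0]]
side box rim [[644.0, -140.0], [494.0, -167.0], [485.0, 8.0], [618.0, 18.0]]
side [([254, 188, 9, 15, 73], [259.0, 196.7]), ([287, 188, 23, 19, 178], [300.1, 197.0]), ([248, 206, 11, 13, 36], [250.1, 210.1]), ([297, 208, 13, 21, 95], [304.7, 216.0]), ([265, 244, 13, 48, 471], [271.3, 268.1])]
top [([341, 183, 29, 46, 117], [361.9, 200.0]), ([314, 218, 48, 15, 343], [337.4, 224.1]), ([183, 223, 45, 20, 287], [204.5, 232.1])]
164 ((204.98486328125, 232.4521484375), (7.979981422424316, 45.872344970703125), 72.47443389892578)
handle ends [496.65736846 252.97035907  38.        ] [520.58750726 164.49680516  38.        ]
```

Two views agree: the cap middle is at about (584,-82,75), where 77 was expected. Box centre is (557,-82) at yaw 3.3°, and the lid handle is at (508,210) at yaw 16°. The measured sides (133–136 x 186–188 for the box, 150 x 199 for the lid) match the given sizes. Moving above the jar.

drive_tool:
  plan: [85,0,-24,40,0,85,0,-24,40,0,85,0,-24,40,0,85,0,-24,40,0,85,0,-24,40,0,85,0,-24,40,0,85,0,-24,40,0,85,0,-24,40,0,85,0,-39,31,0,85,0,-39,31,0]

```text
clock: 1.1
tool_pos: [484.9, 198.8, 401.0]
tcp_rot: [-2.25, 1.565, -2.584]
force: [0.9, 0.7, 0.0]
finger_gap: 84.9
```

drive_tool:
  plan: [85,0,-39,31,0,85,0,-39,31,0,85,0,-39,31,0,85,0,-39,31,0,85,0,0,0,0]

```text
clock: 1.6
tool_pos: [550.3, 3.2, 401.0]
tcp_rot: [-1.999, 1.564, -2.34]
force: [-1.1, 1.5, -0.4]
finger_gap: 84.5
```

```bash
cat >> h.py <<'E'
def need(st,p,yaw=None):
    """p: target grasp point world; prints shift in tool axes, given present attitude"""
    R=Ro.from_euler("xyz",st["tcp_rot"]).as_matrix();g=np.array(st["tool_pos"])+155*R[:,0]
    print("t",round(st["clock"],2),"grasp",g.round(1),"tool y ang",np.degrees(np.arctan2(R[1,1],R[0,1])).round(1),"x",R[:,0].round(3),"gap",round(st["finger_gap"],1),"F",np.round(st["force"],1))
    print("need",(R.T@(np.array(p)-g)).round(1),"q7",round(st["q"][6],2))
E
python3 -c "
from h import *
from workcell import env
need(env.state(),[584,-82.3,77])"
```

```text
t 1.6 grasp [549.5   2.4 246. ] tool y ang 70.4 x [-0.005 -0.005 -1.   ] gap 84.5 F [-1.1  1.5 -0.4]
need [169.2 -67.3  61.3] q7 1.26
```

drive_tool:
  plan: [85,0,-34,31,0,85,0,-33,30,0,85,30,0,0,0,85,40,0,0,0,85,20,0,0,0,85,0,0,0,0]

```text
clock: 2.2
tool_pos: [585.1, -84.1, 307.5]
tcp_rot: [-1.97, 1.563, -2.315]
force: [-1.1, 1.0, 0.1]
finger_gap: 85.2
```

```bash
python3 -c "
from h import *
from workcell import env
need(env.state(),[584,-82.3,77])
for n in('top','side'):
    d=env.get_image(n);p=d['pixels'][:,:,::-1]
    c=p[140:290,270:420] if n=='top' else p[100:260,190:350]
    cv2.imwrite(f'pics/{n}1.png',cv2.resize(c,None,fx=3,fy=3))
a=cv2.imread('pics/top1.png');b=cv2.imread('pics/side1.png')[:450,:350];cv2.imwrite('pics/b1.png',np.hstack([a,b]))
"
```

```text
t 2.2 grasp [584.3 -85.  152.5] tool y ang 70.3 x [-0.005 -0.006 -1.   ] gap 85.2 F [-1.1  1.   0.1]
need [75.5  3.  -1. ] q7 1.48
```

View pics/b1.png

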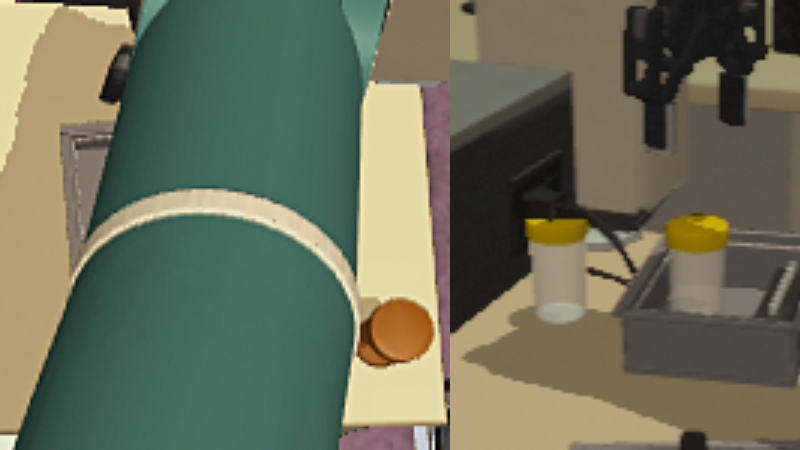

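The top view is hidden by the arm. In the side view the fingers (crop columns 655 and 735) straddle the cap at column 697. Descending and closing.

drive_tool:
  plan: [85,25,3,-1,0,85,25,0,0,0,85,26,0,0,0,85,0,0,0,0,40,0,0,0,0,40,0,0,0,0,40,0,0,0,0,40,0,0,0,0,40,0,0,0,0,40,0,0,0,0]

```text
clock: 3.3
tool_pos: [590.6, -80.5, 246.7]
tcp_rot: [0.038, 1.553, -0.304]
force: [-0.1, 0.2, -0.3]
finger_gap: 44.6
```

```bash
python3 -c "
from h import *
from workcell import env
need(env.state(),[584,-82.3,77])
d=env.get_image('side');p=d['pixels'][:,:,::-1]
cv2.imwrite('pics/s2.png',cv2.resize(p[100:260,190:350],None,fx=3,fy=3))
"
```

```text
t 3.3 grasp [593.3 -81.4  91.8] tool y ang 70.4 x [ 0.017 -0.005 -1.   ] gap 44.6 F [-0.1  0.2 -0.3]
need [14.6 -4.  -8.7] q7 1.5
```

View pics/s2.png

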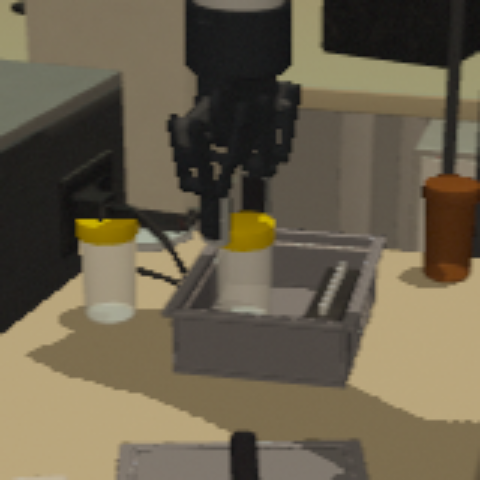

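```bash
python3 -c "
from h import *
from workcell import env
s=env.state();print(np.round(s['q'],3),np.round(s['tau'],1),s['finger_gap'])
need(s,[584,-82.3,77])
d=env.get_image('side');p=d['pixels'][:,:,::-1]
cv2.imwrite('pics/s3.png',cv2.resize(p[140:220,230:310],None,fx=7,fy=7,interpolation=cv2.INTER_CUBIC))
"
```

```text
[-0.152  0.572  0.308  1.82  -0.233  0.767  1.505] [ -0.  -88.1   8.9 -33.5   0.   -0.1   0. ] 44.26502462005663
t 3.35 grasp [593.3 -81.4  91.7] tool y ang 70.4 x [ 0.017 -0.005 -1.   ] gap 44.3 F [-0.6 -0.  -1.5]
need [14.6 -4.  -8.7] q7 1.5
```

View pics/s3.png

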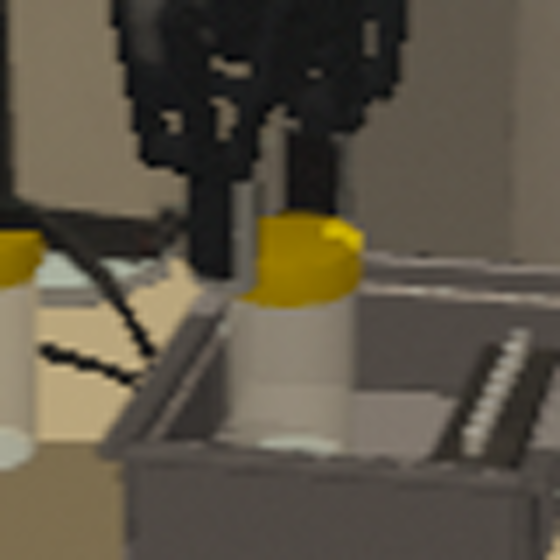

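The arm stopped 15 mm high and about 9 mm off in x. The gap of 44.3 mm against a 47 mm cap fits a grip on an off-centre chord. I'll open, re-centre and go in again.

drive_tool:
  plan: [85,0,0,0,0,85,0,0,0,0,85,0,0,0,0,85,0,0,0,0,85,0,0,0,0]

```text
clock: 3.9
tool_pos: [590.6, -80.6, 246.3]
tcp_rot: [0.022, 1.553, -0.32]
force: [-0.5, 0.3, 0.4]
finger_gap: 85.6
```

```bash
python3 -c "
from h import *
from workcell import env
s=env.state();print(np.round(s['q'],3))
need(s,[584,-82.3,77])
d=env.get_image('side');p=d['pixels'][:,:,::-1]
h=cv2.cvtColor(d['pixels'],cv2.COLOR_RGB2HSV)
m=(h[...,0]>20)&(h[...,0]<32)&(h[...,1]>200)&(h[...,2]>90);print(blobs(m))
cv2.imwrite('pics/s4.png',cv2.resize(p[140:220,230:310],None,fx=7,fy=7,interpolation=cv2.INTER_CUBIC))
"
```

```text
[-0.152  0.573  0.308  1.82  -0.233  0.767  1.505]
t 3.9 grasp [593.1 -81.4  91.3] tool y ang 70.4 x [ 0.016 -0.005 -1.   ] gap 85.6 F [-0.5  0.3  0.4]
need [14.2 -3.9 -8.5] q7 1.5
[([262, 171, 20, 13, 219], [271.5, 177.3]), ([215, 173, 21, 9, 155], [225.0, 176.3])]
```

View pics/s4.png

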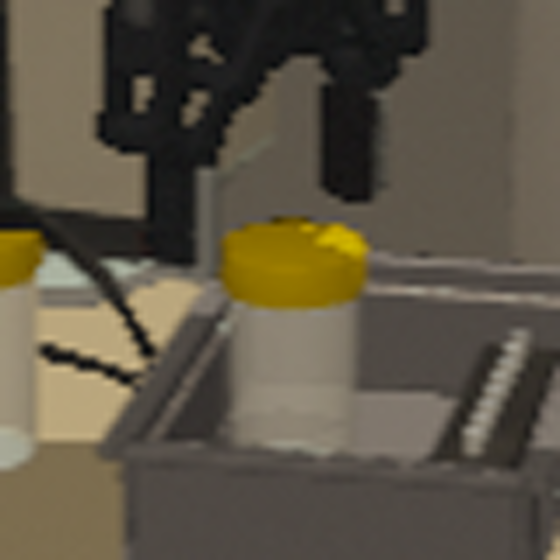

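drive_tool:
  plan: [85,0,-4,-8,0,85,0,0,0,0]

```text
clock: 4.15
tool_pos: [580.8, -81.8, 246.0]
tcp_rot: [0.008, 1.554, -0.334]
force: [0.1, -0.5, 0.3]
finger_gap: 84.8
```

```bash
python3 -c "
from h import *
from workcell import env
s=env.state();print(np.round(s['q'],3))
need(s,[584,-82.3,77])"
```

```text
[-0.151  0.56   0.309  1.845 -0.232  0.755  1.509]
t 4.15 grasp [583.3 -82.7  91. ] tool y ang 70.4 x [ 0.016 -0.006 -1.   ] gap 84.8 F [ 0.1 -0.5  0.3]
need [14.   0.6  0.3] q7 1.51
```

drive_tool:
  plan: [85,5,0,0,0,85,0,0,0,0]

```text
clock: 4.35
tool_pos: [580.6, -81.8, 240.8]
tcp_rot: [0.023, 1.554, -0.32]
force: [1.2, -0.9, -0.6]
finger_gap: 85.2
```

```bash
python3 -c "
from h import *
from workcell import env
s=env.state();print(np.round(s['q'],3),np.round(s['tau'],1))
need(s,[584,-82.3,77])
d=env.get_image('top');cv2.imwrite('pics/t4.png',d['pixels'][:,:,::-1])
d=env.get_image('side');cv2.imwrite('pics/s5.png',d['pixels'][:,:,::-1])
"
```

```text
[-0.149  0.567  0.306  1.847 -0.235  0.745  1.511] [  0.1 -87.3   8.8 -32.9  -0.   -0.3   0.1]
t 4.35 grasp [583.2 -82.7  85.8] tool y ang 70.4 x [ 0.016 -0.005 -1.   ] gap 85.2 F [ 1.2 -0.9 -0.6]
need [8.8 0.6 0.5] q7 1.51
```

View pics/t4.png

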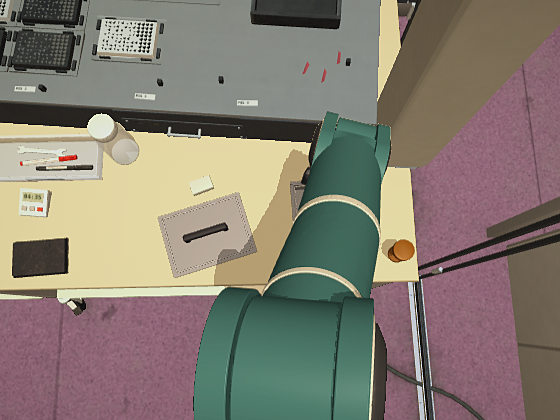

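View pics/s5.png

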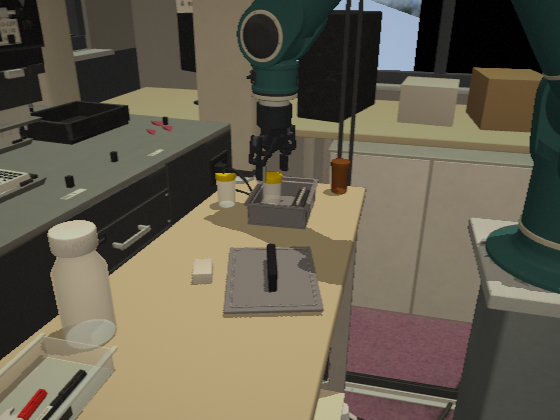

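drive_tool:
  plan: [85,5,0,0,0,85,0,0,0,0,85,4,0,0,0,85,0,0,0,0]

```text
clock: 4.85
tool_pos: [581.3, -81.9, 231.4]
tcp_rot: [0.031, 1.553, -0.311]
force: [0.6, 0.7, 0.4]
finger_gap: 85.0
```

```bash
python3 -c "
from h import *
from workcell import env
s=env.state();print(np.round(s['q'],3),np.round(s['tau'],1))
need(s,[584,-82.3,77])
"
```

```text
[-0.144  0.582  0.3    1.849 -0.241  0.728  1.516] [  0.1 -87.8   8.8 -32.4  -0.   -0.3   0.1]
t 4.85 grasp [584.  -82.7  76.4] tool y ang 70.4 x [ 0.017 -0.006 -1.   ] gap 85.0 F [0.6 0.7 0.4]
need [-0.6  0.4 -0.1] q7 1.52
```

drive_tool:
  plan: [40,0,0,0,0,40,0,0,0,0,40,0,0,0,0,40,0,0,0,0,40,0,0,0,0,40,0,0,0,0,40,0,0,0,0]

```text
clock: 5.55
tool_pos: [581.5, -81.8, 231.8]
tcp_rot: [0.044, 1.552, -0.298]
force: [0.5, 0.0, 1.0]
finger_gap: 45.3
```

drive_tool:
  plan: [40,-8,0,0,0,40,0,0,0,0]

```text
clock: 5.75
tool_pos: [581.4, -81.8, 240.3]
tcp_rot: [0.035, 1.553, -0.307]
force: [-0.1, 0.2, -1.2]
finger_gap: 45.1
```

```bash
python3 -c "
from h import *
from workcell import env
s=env.state()
need(s,[584,-82.3,77])
d=env.get_image('side');p=d['pixels'][:,:,::-1]
cv2.imwrite('pics/s6.png',cv2.resize(p[140:220,230:310],None,fx=7,fy=7,interpolation=cv2.INTER_CUBIC))
"
```

```text
t 5.75 grasp [584.1 -82.7  85.3] tool y ang 70.4 x [ 0.017 -0.006 -1.   ] gap 45.1 F [-0.1  0.2 -1.2]
need [ 8.3  0.3 -0.3] q7 1.51
```

View pics/s6.png

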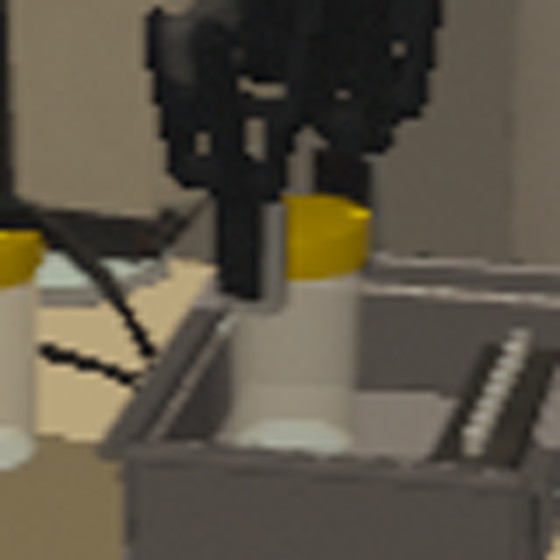

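The jar is off the floor, upright and held at a gap of 45 mm. Lifting clear, then carrying it to the clear spot.

drive_tool:
  plan: [40,-10,0,0,0,40,-20,0,0,0,40,-20,0,0,0,40,-20,0,0,0,40,-20,0,0,0,40,-10,0,0,0,40,0,15,-7,0,40,0,25,-12,0,40,0,34,-16,0,40,0,34,-16,0]

```text
clock: 6.8
tool_pos: [567.0, 35.2, 347.2]
tcp_rot: [-0.031, 1.55, -0.383]
force: [1.4, 0.3, -0.2]
finger_gap: 44.9
```

drive_tool:
  plan: [40,0,34,-16,0,40,0,34,-16,0,40,0,34,-16,0,40,0,34,-16,0,40,0,34,-16,0,40,0,34,-16,0,40,0,34,-16,0,40,0,34,-16,0,40,0,34,-16,0,40,0,20,-10,0]

```text
clock: 7.8
tool_pos: [529.9, 410.6, 344.4]
tcp_rot: [-0.065, 1.552, -0.415]
force: [-1.1, -0.1, -1.6]
finger_gap: 45.3
```

```bash
python3 -c "
from h import *
from workcell import env
s=env.state()
need(s,[530,450,74])
d=env.get_image('side');p=d['pixels'][:,:,::-1]
cv2.imwrite('pics/s7.png',p)
"
```

```text
t 7.8 grasp [532.6 409.4 189.4] tool y ang 69.9 x [ 0.017 -0.008 -1.   ] gap 45.3 F [-1.1 -0.1 -1.6]
need [115.   37.4 -18.5] q7 0.61
```

View pics/s7.png

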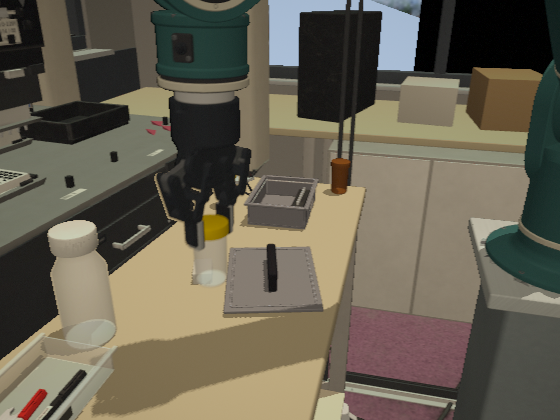

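The side view shows the jar upright in the gripper at about (210,250), and the box keeps only the cassette. At pick-up the grasp point was 72.8 mm above the jar's foot.

drive_tool:
  plan: [40,0,30,-15,0,40,0,8,-4,0,40,15,0,0,0,40,25,0,0,0,40,25,0,0,0,40,20,0,0,0,40,15,0,0,0,40,5,0,0,0,40,0,0,0,0]

```text
clock: 8.75
tool_pos: [525.3, 451.9, 229.6]
tcp_rot: [-0.303, 1.552, -0.653]
force: [0.5, -0.2, 0.3]
finger_gap: 45.6
```

```bash
python3 -c "
from h import *
from workcell import env
s=env.state()
need(s,[530,450,73])
"
```

```text
t 8.75 grasp [527.5 450.2  74.6] tool y ang 70.0 x [ 0.015 -0.011 -1.   ] gap 45.6 F [ 0.5 -0.2  0.3]
need [1.6 0.7 2.4] q7 0.57
```

drive_tool:
  plan: [40,2,0,0,0,40,0,0,0,0,40,0,0,0,0]

```text
clock: 9.05
tool_pos: [525.9, 451.9, 229.5]
tcp_rot: [-0.166, 1.552, -0.516]
force: [0.4, 0.5, -0.5]
finger_gap: 45.2
```

```bash
python3 -c "
from h import *
from workcell import env
s=env.state()
need(s,[530,450,73])
d=env.get_image('side');p=d['pixels'][:,:,::-1]
cv2.imwrite('pics/s8.png',cv2.resize(p[180:360,130:290],None,fx=3.3,fy=3.3,interpolation=cv2.INTER_CUBIC))
"
```

```text
t 9.05 grasp [528.5 450.4  74.5] tool y ang 70.0 x [ 0.017 -0.009 -1.   ] gap 45.2 F [ 0.4  0.5 -0.5]
need [1.5 0.1 1.5] q7 0.57
```

View pics/s8.png

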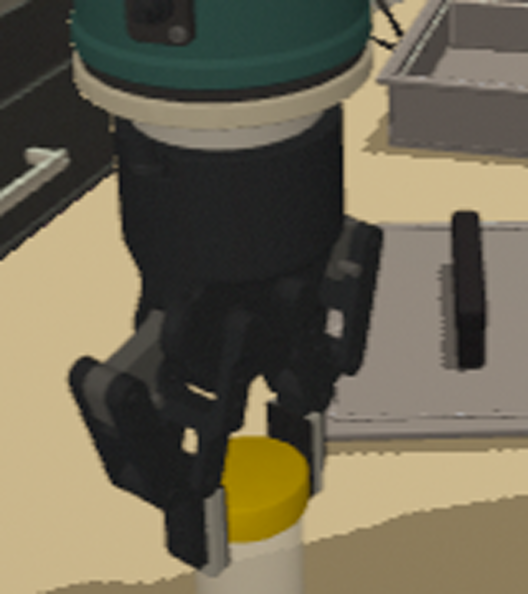

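drive_tool:
  plan: [40,3,0,0,0,40,0,0,0,0,40,0,0,0,0]

```text
clock: 9.4
tool_pos: [526.5, 452.3, 228.2]
tcp_rot: [-0.01, 1.551, -0.36]
force: [-0.5, 0.4, -1.0]
finger_gap: 45.2
```

drive_tool:
  plan: [40,2,0,0,0,40,0,0,0,0]

```text
clock: 9.6
tool_pos: [527.1, 452.5, 228.0]
tcp_rot: [0.083, 1.549, -0.266]
force: [-0.7, 0.3, -0.3]
finger_gap: 45.1
```

It has stopped going down, with the grasp at about 73 mm as computed, so the jar is standing on the bench. Releasing.

drive_tool:
  plan: [60,0,0,0,0,85,0,0,0,0,85,0,0,0,0,85,0,0,0,0,85,0,0,0,0,85,-20,0,0,0,85,-40,0,0,0,85,-40,0,0,0,85,0,0,0,0]

```text
clock: 10.5
tool_pos: [524.6, 453.0, 329.0]
tcp_rot: [-0.083, 1.551, -0.433]
force: [-0.6, 1.3, 0.4]
finger_gap: 85.3
```

```bash
python3 -c "
from h import *
from workcell import env
s=env.state()
need(s,[508.5,209.5,36])
d=env.get_image('side');p=d['pixels'][:,:,::-1]
cv2.imwrite('pics/s9.png',p)
h=cv2.cvtColor(d['pixels'],cv2.COLOR_RGB2HSV)
m=(h[...,0]>20)&(h[...,0]<32)&(h[...,1]>200)&(h[...,2]>90);b=blobs(m);print(b)
print([onz(d,x[1],71) for x in b])
"
```

```text
t 10.5 grasp [527.4 451.7 174.1] tool y ang 70.0 x [ 0.018 -0.008 -1.   ] gap 85.3 F [-0.6  1.3  0.4]
need [ 139.7 -233.8   62.4] q7 0.56
[([182, 314, 39, 33, 1015], [200.8, 330.0])]
[array([533.3915771 , 451.50707078,  71.        ])]
```

View pics/s9.png

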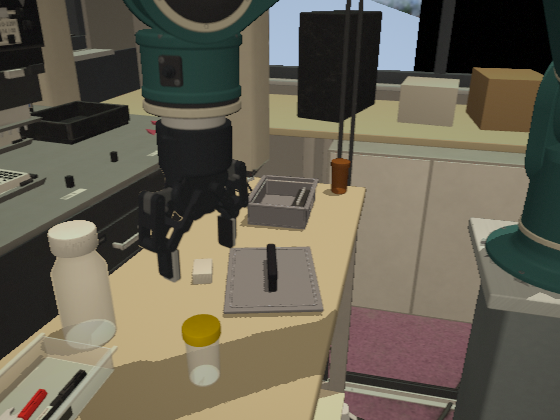

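The side view shows the jar standing upright alone at (201,350), world about (533,451). Now to the lid handle, turning the jaws across the bar.

drive_tool:
  plan: [85,0,-39,10,0,85,0,-39,10,0,85,0,-39,10,0,85,0,-39,11,0,85,0,-39,11,0,85,0,-38,10,0,85,0,0,0,1,85,0,0,0,1,85,0,0,0,1,85,0,0,0,1]

```text
clock: 11.55
tool_pos: [498.5, 201.5, 319.6]
tcp_rot: [-0.443, 1.554, -1.153]
force: [-0.7, 0.2, -0.2]
finger_gap: 85.2
```

drive_tool:
  plan: [85,0,0,0,1,85,0,0,0,1,85,0,0,0,1,85,0,0,0,1,85,0,0,0,1,85,0,0,0,1,85,0,0,0,0.8,85,0,0,0,0]

```text
clock: 12.35
tool_pos: [496.3, 200.6, 312.5]
tcp_rot: [-0.282, 1.549, -1.613]
force: [-0.3, 0.6, -0.3]
finger_gap: 85.1
```

```bash
python3 -c "
from h import *
from workcell import env
s=env.state()
need(s,[508.5,209.5,36])
for n in('top','side'):
    d=env.get_image(n);p=d['pixels'][:,:,::-1]; np.savez(n+'2.npz',**d)
    cv2.imwrite(f'pics/{n}10.png',p)
"
```

```text
t 12.35 grasp [496.2 197.2 157.6] tool y ang 13.7 x [-0.001 -0.022 -1.   ] gap 85.1 F [-0.3  0.6 -0.3]
need [121.2  15.6 -11.6] q7 -0.01
```

View pics/side10.png

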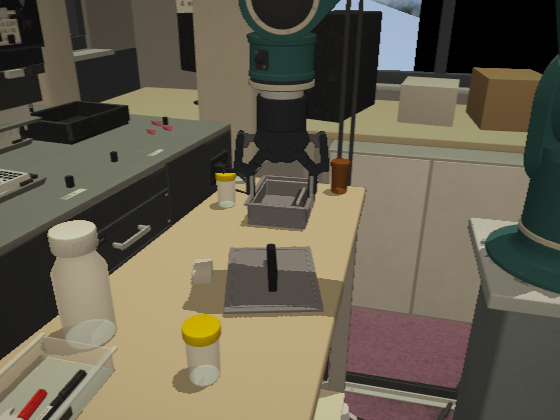

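View pics/top10.png

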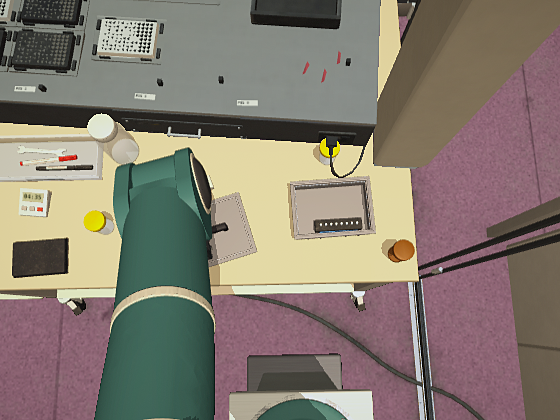

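drive_tool:
  plan: [85,0,15,-12,-0.5,85,20,0,0,0,85,20,0,0,0,85,20,0,0,0,85,15,0,0,0,85,0,0,0,0]

```text
clock: 13.05
tool_pos: [508.4, 214.7, 234.0]
tcp_rot: [-0.339, 1.55, -1.607]
force: [0.4, -0.0, 0.6]
finger_gap: 85.0
```

```bash
python3 -c "
from h import *
from workcell import env
s=env.state()
need(s,[508.5,209.5,38])
d=env.get_image('side');p=d['pixels'][:,:,::-1]
cv2.imwrite('pics/s11.png',cv2.resize(p[160:330,180:350],None,fx=3.3,fy=3.3,interpolation=cv2.INTER_CUBIC))
"
```

```text
t 13.05 grasp [508.3 211.4  79.1] tool y ang 17.3 x [-0.001 -0.021 -1.   ] gap 85.0 F [ 0.4 -0.   0.6]
need [41.1 -0.1  1.1] q7 0.09
```

View pics/s11.png

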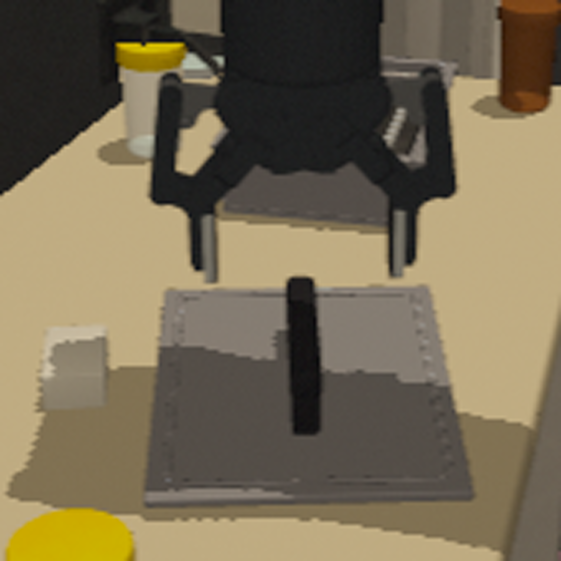

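The fingers (crop columns 208 and 400) straddle the handle at column 303. Descending and gripping.

drive_tool:
  plan: [85,15,0,0,0,85,15,0,0,0,85,11,0,0,0,85,0,0,0,0,0,0,0,0,0,0,0,0,0,0,0,0,0,0,0,0,0,0,0,0,0,0,0,0,0,0,0,0,0,0]

```text
clock: 14.1
tool_pos: [509.8, 214.3, 194.3]
tcp_rot: [-0.105, 1.552, -1.372]
force: [-0.4, 0.2, -2.0]
finger_gap: 14.8
```

drive_tool:
  plan: [0,0,0,0,0,0,0,0,0,0,0,0,0,0,0]

```text
clock: 14.4
tool_pos: [509.6, 214.3, 194.2]
tcp_rot: [-0.121, 1.552, -1.387]
force: [0.8, -0.2, -1.8]
finger_gap: 14.7
```

```bash
python3 -c "
from h import *
from workcell import env
s=env.state()
need(s,[508.5,209.5,38])
d=env.get_image('side');p=d['pixels'][:,:,::-1]
cv2.imwrite('pics/s12.png',cv2.resize(p[160:330,180:350],None,fx=3.3,fy=3.3,interpolation=cv2.INTER_CUBIC))
"
```

```text
t 14.4 grasp [510.1 211.5  39.2] tool y ang 17.4 x [ 0.003 -0.018 -1.   ] gap 14.7 F [ 0.8 -0.2 -1.8]
need [ 1.2 -2.2  1.4] q7 0.12
```

View pics/s12.png

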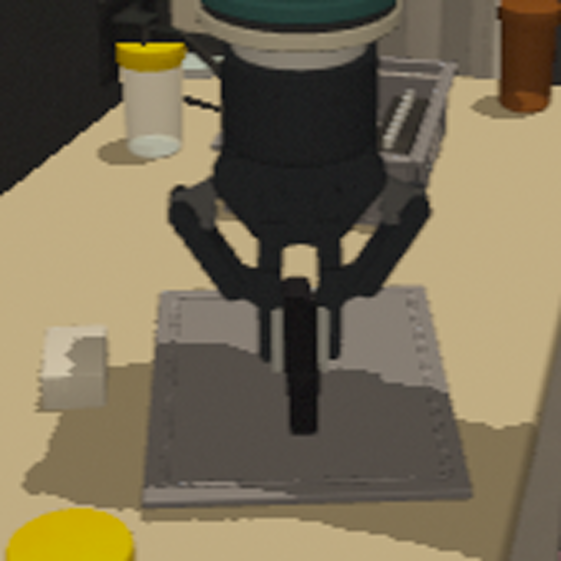

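The handle is gripped (gap 14.7 mm). Lifting and swinging over to the box.

drive_tool:
  plan: [0,-10,0,0,0,0,-20,0,0,0,0,-20,0,0,0,0,-20,0,0,0,0,-20,0,0,0,0,-20,0,0,0,0,-10,0,0,0,0,0,0,0,1,0,0,0,0,1,0,0,0,0,0.8]

```text
clock: 15.45
tool_pos: [508.8, 215.7, 323.7]
tcp_rot: [0.177, 1.553, -1.342]
force: [-0.6, 0.5, -2.4]
finger_gap: 14.8
```

```bash
python3 -c "
from h import *
from workcell import env
s=env.state()
need(s,[557,-82,150])
d=env.get_image('side');p=d['pixels'][:,:,::-1]
cv2.imwrite('pics/s13.png',p)
"
```

```text
t 15.45 grasp [509.4 213.  168.7] tool y ang 2.9 x [ 0.004 -0.017 -1.   ] gap 14.8 F [-0.6  0.5 -2.4]
need [ 24.   32.3 296.7] q7 -0.19
```

View pics/s13.png

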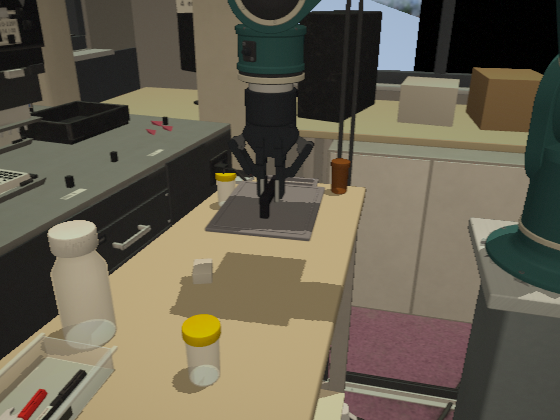

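drive_tool:
  plan: [0,0,2,18,0,0,0,4,33,0,0,0,4,33,0,0,0,4,33,0,0,0,4,33,0,0,0,4,33,0,0,0,4,33,0,0,0,4,33,0,0,0,2,25,0,0,0,0,12,0]

```text
clock: 16.5
tool_pos: [555.9, -82.0, 328.7]
tcp_rot: [0.021, 1.552, -1.482]
force: [-0.1, 0.2, -1.1]
finger_gap: 15.0
```

drive_tool:
  plan: [0,0,0,0,0,0,0,0,0,0]

```text
clock: 16.7
tool_pos: [555.4, -83.8, 328.6]
tcp_rot: [-0.014, 1.552, -1.518]
force: [0.1, 0.8, -2.1]
finger_gap: 14.8
```

```bash
python3 -c "
from h import *
from workcell import env
s=env.state()
need(s,[557,-82,150])
d=env.get_image('side');p=d['pixels'][:,:,::-1]
cv2.imwrite('pics/s14.png',cv2.resize(p[120:260,200:360],None,fx=4,fy=4,interpolation=cv2.INTER_CUBIC))
"
```

```text
t 16.7 grasp [555.5 -86.6 173.6] tool y ang 3.8 x [ 0.001 -0.019 -1.   ] gap 14.8 F [ 0.1  0.8 -2.1]
need [23.5  1.8 -5. ] q7 0.41
```

View pics/s14.png

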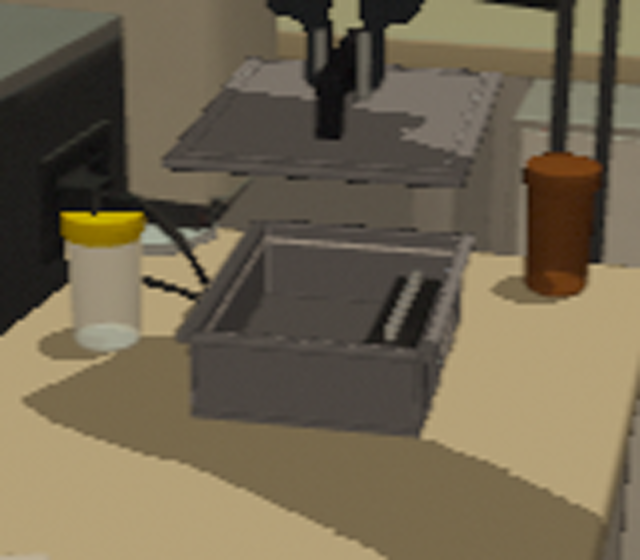

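```bash
python3 -c "
from h import *
d=dict(np.load('side2.npz'))
c=lambda x,y:(200+x/4-.4,120+y/4-.4)
P=np.array([onz(d,c(*p),146)[:2] for p in[(166,160),(464,174),(501,72),(248,60)]]);print(P.round(0),P.mean(0))
P=np.array([onz(d,c(*p),50)[:2] for p in[(181,333),(437,343),(474,240),(258,226)]]);print(P.round(0),P.mean(0))
"
```

```text
[[ 621.   21.]
 [ 474.    4.]
 [ 486. -185.]
 [ 633. -171.]] [553.26779934 -82.59510001]
[[ 617.   14.]
 [ 486.   -8.]
 [ 494. -163.]
 [ 623. -153.]] [555.07910743 -77.61777646]
```

drive_tool:
  plan: [0,0,3,-4,0,0,15,0,0,0,0,20,0,0,0,0,20,0,0,0,0,12,0,0,0,0,0,0,0,0]

```text
clock: 17.35
tool_pos: [558.4, -74.3, 255.8]
tcp_rot: [-0.065, 1.554, -1.559]
force: [-0.9, 0.5, -1.1]
finger_gap: 14.8
```

```bash
python3 -c "
from h import *
from workcell import env
s=env.state()
need(s,[557,-83,83])
d=env.get_image('side');p=d['pixels'][:,:,::-1]
cv2.imwrite('pics/s15.png',cv2.resize(p[120:260,200:360],None,fx=4,fy=4,interpolation=cv2.INTER_CUBIC))
"
```

```text
t 17.35 grasp [558.4 -76.9 100.8] tool y ang 4.4 x [ 0.    -0.017 -1.   ] gap 14.8 F [-0.9  0.5 -1.1]
need [17.9 -1.8  5.6] q7 0.46
```

View pics/s15.png

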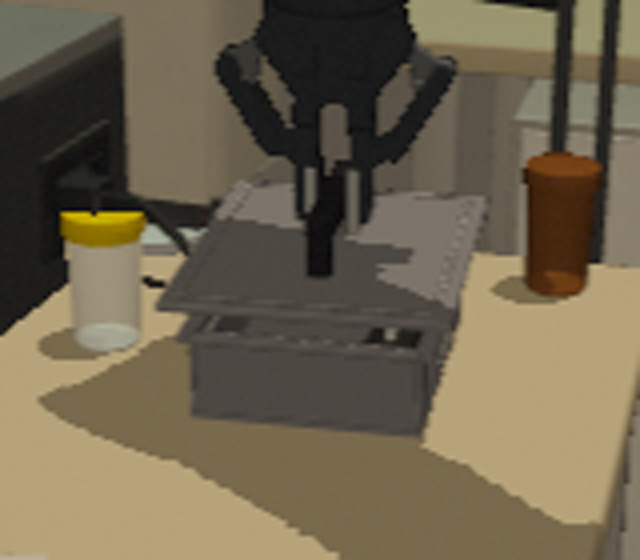

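drive_tool:
  plan: [0,0,-2,6,0.2,0,0,0,0,0,0,8,0,0,0,0,5,0,0,0,0,0,0,0,0]

```text
clock: 17.9
tool_pos: [557.6, -81.4, 244.9]
tcp_rot: [0.21, 1.554, -1.303]
force: [0.4, 0.2, -1.3]
finger_gap: 14.7
```

```bash
python3 -c "
from h import *
from workcell import env
s=env.state()
need(s,[557,-83,83])
d=env.get_image('side');p=d['pixels'][:,:,::-1]
cv2.imwrite('pics/s16.png',cv2.resize(p[120:260,200:360],None,fx=4,fy=4,interpolation=cv2.INTER_CUBIC))
"
```

```text
t 17.9 grasp [558.3 -84.   89.9] tool y ang 3.3 x [ 0.005 -0.017 -1.   ] gap 14.7 F [ 0.4  0.2 -1.3]
need [ 6.9 -1.3 -1.2] q7 0.46
```

View pics/s16.png

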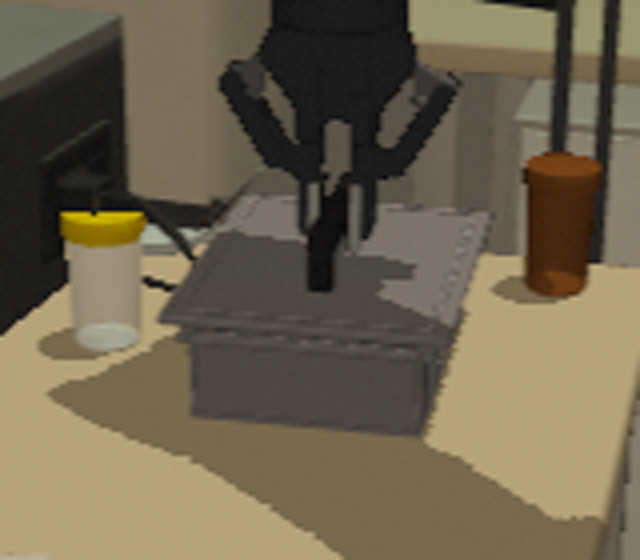

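The lid is just above the rim (crop row 325) and centred. Lowering the last 7 mm.

drive_tool:
  plan: [0,3,0,0,0,0,0,0,0,0,0,3,0,0,0,0,0,0,0,0]

```text
clock: 18.35
tool_pos: [557.8, -81.4, 238.8]
tcp_rot: [0.236, 1.553, -1.278]
force: [0.1, -0.3, -2.8]
finger_gap: 15.0
```

```bash
python3 -c "
from h import *
from workcell import env
s=env.state()
need(s,[557,-83,83])
d=env.get_image('side');p=d['pixels'][:,:,::-1]
cv2.imwrite('pics/s17.png',cv2.resize(p[120:260,200:360],None,fx=4,fy=4,interpolation=cv2.INTER_CUBIC))
"
```

```text
t 18.35 grasp [558.6 -84.   83.8] tool y ang 3.3 x [ 0.005 -0.017 -1.   ] gap 15.0 F [ 0.1 -0.3 -2.8]
need [ 0.8 -1.6 -1.1] q7 0.47
```

View pics/s17.png

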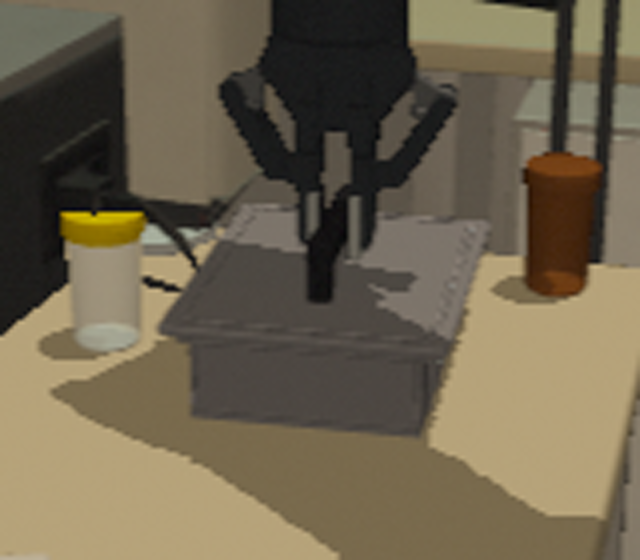

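drive_tool:
  plan: [0,2,0,0,0,0,0,0,0,0]

```text
clock: 18.6
tool_pos: [558.2, -81.7, 238.3]
tcp_rot: [0.32, 1.554, -1.194]
force: [-0.8, -0.0, 0.5]
finger_gap: 14.9
```

drive_tool:
  plan: [25,0,0,0,0,40,0,0,0,0,60,0,0,0,0,85,0,0,0,0,85,0,0,0,0,85,-15,0,0,0,85,-30,0,0,0,85,-40,0,0,0,85,-40,0,0,0,85,-40,0,0,0]

```text
clock: 19.6
tool_pos: [555.9, -79.4, 408.1]
tcp_rot: [-0.126, 1.553, -1.641]
force: [0.1, -0.2, 0.3]
finger_gap: 84.7
```

drive_tool:
  plan: [85,0,0,-40,0,85,0,0,-45,0,85,0,0,-45,0,85,0,0,-45,0,85,0,0,-45,0,85,0,0,-45,0,85,0,0,-45,0,85,0,0,0,0]

```text
clock: 20.4
tool_pos: [537.9, 238.3, 419.4]
tcp_rot: [0.81, 1.55, -0.713]
force: [-0.0, -0.3, 0.5]
finger_gap: 85.2
```

```bash
python3 -c "
from h import *
from workcell import env
for n in('top','side'):
    d=env.get_image(n);p=d['pixels'][:,:,::-1]; np.savez(n+'3.npz',**d)
    cv2.imwrite(f'pics/{n}18.png',p)
    c=p[160:260,270:400] if n=='top' else p[150:240,220:337]
    cv2.imwrite(f'pics/{n}18c.png',cv2.resize(c,None,fx=6,fy=6,interpolation=cv2.INTER_CUBIC))
need(env.state(),[557,-83,83])
"
```

```text
t 20.5 grasp [541.6 230.6 264.8] tool y ang 2.4 x [ 0.017 -0.015 -1.   ] gap 84.8 F [ 0.5 -1.4  0.1]
need [186.7  -0.7 311. ] q7 -0.26
```

View pics/side18.png

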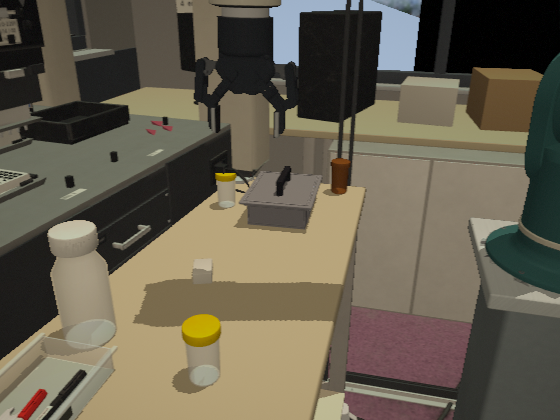

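View pics/side18c.png

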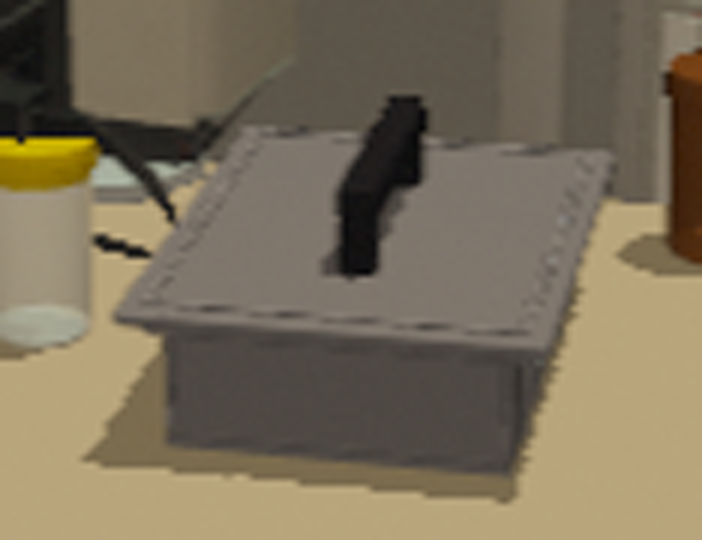

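View pics/top18c.png

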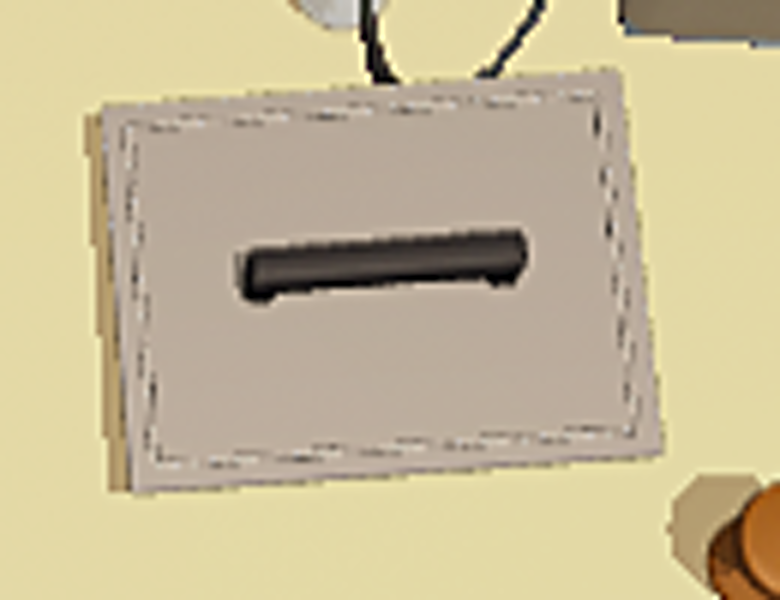

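The lid sits evenly on the box in both views, and the jar stands at (202,350). A check of the lid corner heights, which should be about 56 mm:

```bash
python3 -c "
from h import *
S=dict(np.load('side3.npz'));T=dict(np.load('top3.npz'))
ct=lambda x,y:(270+x/6-.4,160+y/6-.4); cs=lambda x,y:(220+x/6-.4,150+y/6-.4)
Q=[]
for a,b in[((104,103),(120,312)),((618,70),(248,128)),((664,452),(612,152)),((134,488),(548,345))]:
    x,e=tri(T,ct(*a),S,cs(*b));Q.append(x);print(x.round(1),round(e[0],1))
Q=np.array(Q);print(Q.mean(0).round(1))
A=np.c_[Q[:,:2]-Q[:,:2].mean(0),np.ones(4)];print('tilt rad',np.linalg.lstsq(A,Q[:,2],rcond=None)[0][:2].round(3))
"
```

```text
[629.   18.3  53.9] 1.8
[ 639.2 -180.8   52.5] 0.9
[ 490.  -189.2   53. ] 0.0
[479.5  10.7  54.7] 0.8
[559.5 -85.3  53.5]
tilt rad [-0.005  0.008]
```

The corner heights agree within 2 mm, the tilt is below 0.01 rad, and the centre is (559,-85) against the box at (557,-82). The mean height of 53.5 mm carries the same -2.5 mm bias as the first cap measurement. Handing in.

```bash
python3 -c "
from workcell import env
print(env.hand_in())"
```

```text
the job is handed in; nothing more can be done
None
```

The job is handed in, at about 20.5 s of the 58 s allowed. The jar is out of the box and standing on the bench, and the lid is on the box. The interface gave no verdict.

**Jar:** I gripped it by the cap, lifted it out of the box, set it down near (533, 451) mm and released it. In the last side picture it stands upright. My first grip stopped 15 mm high and about 9 mm off-centre for a reason I did not find. I opened the fingers with the jar unmoved, re-centred and gripped again.

**Lid:** I picked it up by the handle, lined it up with the box and lowered it until it rested on the rim, then released it and moved the arm clear. My last checks on it:

| Check | Measured | Expected |
|---|---|---|
| Lid centre (x, y) | (559, -85) mm | (557, -82) mm, the box centre |
| Tilt | under 0.01 rad | below 0.06 rad |
| Plate top height | 53.5 mm | 56 mm |

- **Height reading:** it is 2.5 mm low. My first cap measurement was low by the same amount, so I take it as a camera bias rather than a bad seat. I did not confirm it another way.
- **Cassette:** it was last seen in place just before the lid covered it.
- **Box:** I re-measured it only roughly, from the side picture, before lowering the lid. It looked level on the bench afterwards.

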